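# Close the paint pots with their own lids

## Task

The four paint pots stand open and their lids have all been piled up on one of them. Take the pile apart and close every pot with the lid of its own colour, each lid sitting flat and fully down in its mouth. Leave the pots upright about where they stand, and the water jar where it is; a lid can wait on the grey tile if its pot is not free yet.

Things in the scene. Friction and masses are not known exactly. Their poses are not given: they have to be found in the camera images.
- pot_red: Open pot of red poster paint: a red round body 68 mm across with two white stripes, and above the shoulder (at 50 mm) a white collar 53 mm across. Rim 70 mm above its foot; round mouth 44 mm across, open down to the paint at 52 mm. 0.25 to 0.5 kg, stands loose. Origin: centre of its foot, z up.
- pot_yellow: Open pot of yellow poster paint: a yellow round body 68 mm across with two white stripes, and above the shoulder (at 50 mm) a white collar 53 mm across. Rim 70 mm above its foot; round mouth 44 mm across, open down to the paint at 52 mm. 0.25 to 0.5 kg, stands loose. Origin: centre of its foot, z up.
- pot_blue: Open pot of blue poster paint: a blue round body 68 mm across with two white stripes, and above the shoulder (at 50 mm) a white collar 53 mm across. Rim 70 mm above its foot; round mouth 44 mm across, open down to the paint at 52 mm. 0.25 to 0.5 kg, stands loose. Origin: centre of its foot, z up.
- pot_green: Open pot of green poster paint: a green round body 68 mm across with two white stripes, and above the shoulder (at 50 mm) a white collar 53 mm across. Rim 70 mm above its foot; round mouth 44 mm across, open down to the paint at 52 mm. 0.25 to 0.5 kg, stands loose. Origin: centre of its foot, z up.
- lid_red: Red plug lid, 40 g, topmost of the pile at first. Cap 56 mm across (grip its sides across y, z 12 to 30 mm), pull tab out to 40.5 mm along its own +x (z 12 to 16), plug below tapering from 39 to 30 mm, recess on top for the next plug. Lifts straight off. Origin: centre of the plug's flat foot; 58 mm above the foot of a pot it closes, 18 mm above that of a lid it sits on.
- lid_yellow: Yellow plug lid, 40 g, second from the top of the pile at first. Cap 56 mm across (grip its sides across y, z 12 to 30 mm), pull tab out to 40.5 mm along its own +x (z 12 to 16), plug below tapering from 39 to 30 mm, recess on top for the next plug. Lifts straight off. Origin: centre of the plug's flat foot; 58 mm above the foot of a pot it closes, 18 mm above that of a lid it sits on.
- lid_blue: Blue plug lid, 40 g, third from the top of the pile at first. Cap 56 mm across (grip its sides across y, z 12 to 30 mm), pull tab out to 40.5 mm along its own +x (z 12 to 16), plug below tapering from 39 to 30 mm, recess on top for the next plug. Lifts straight off. Origin: centre of the plug's flat foot; 58 mm above the foot of a pot it closes, 18 mm above that of a lid it sits on.
- lid_green: Green plug lid, 40 g, lowest of the pile at first. Cap 56 mm across (grip its sides across y, z 12 to 30 mm), pull tab out to 40.5 mm along its own +x (z 12 to 16), plug below tapering from 39 to 30 mm, recess on top for the next plug. Lifts straight off. Origin: centre of the plug's flat foot; 58 mm above the foot of a pot it closes, 18 mm above that of a lid it sits on.
- mixing_tile: Grey glazed mixing tile, 110 x 110 x 8 mm, fixed, bare but for some dried dabs at its corners: a clean place to stand a lid for a while. Origin: centre of its underside; its top is at z = 8 mm.
- water_jar: Clear glass jar of rinsing water, 72 mm across, 82 mm tall, loose; to be left alone. Origin: centre of its foot.

How it is judged:
By the outcome, as a careful person would: the job done as asked, in the order asked, and still so for the second after the job is handed in, with the robot touching nothing.
It also fails if it takes over 120 s, if anything falls off the work surface, if the arm or the gripper's body presses on something with over 40 N, if the wrist force passes 120 N, or if a joint passes its speed limit or range.

## Robot

A 7-joint arm with a two-finger parallel gripper is mounted at the origin on a cart in front of the work surface, level with it; the furniture and walls round the work are solid. World frame = base frame: x ahead of the robot, y to its left, z up, the work surface at z = 0. Lengths are in m, angles in rad, forces in N, time in s.
With the tool pointing down it reaches from about 0.4 to 0.85 m from the base axis. Payload 10.4 kg.
Tool frame: the origin (TCP) lies on the centre line of the jaws, within the pads' length; the fingertips stand r.finger_overhang ahead of it and the grasp point (between the pads) lies 5 mm behind it (r.finger_overhang is the distance from the TCP to the fingertips, in m); z points along the fingers, y is the line along which they close (so a half turn about z gives the same grasp; the last joint's range is limited). The gripper opens to 87 mm and grips with 3 to 60 N. Pads are 19 mm wide; open, the fingers measure 117 mm over their backs; the gripper's body (75 mm by 190 mm) begins 51 mm behind the grasp point.
Start: joints at [1.143, 0.332, -0.065, 1.46, 0.022, 1.35, -0.088], TCP at [0.246, -0.575, 0.237] pointing down, gripper open.
Joint ranges: [-2.6, 2.6], [-0.5, 2.12], [-1.47, 1.34], [0.16, 2.42], [-1.27, 4.41], [0.06, 2.06], [-2.6, 2.6]. Speed limits (rad/s): [2.22, 2.22, 2.79, 2.79, 3.14, 3.14, 3.14].

## Interface

Orientations are given as a unit quaternion [x, y, z, w].
In Python, from bench import read_state, viewer, r gives the robot as it stands.
- The arm moves only by the tool carry_out, never from a script. Its argument "moves" is a list of rows, each a list of 6 numbers: the shift along the tool's x, y, z in units of 40 mm (1.0 is 40 mm), then the turn, a rotation vector about the tool's x, y, z in units of 8 degrees (1.0 is 8 degrees). A call has 1 to 20 rows; each row shifts and turns the commanded pose from where the row before left it, along the tool's axes as they then stand; what a row does not reach is not made up. A row lasts 1/8 s, in which the tool goes at most 62.5 mm and 10.7 degrees, less where a joint would pass 70% of its speed; a pose out of reach is approached as far as the arm can. A call is refused whole if a number of a shift passes 1 or a number of a turn 1, either way. A call with a gripper value outside its range is refused whole. "fingers" is the finger opening in mm, from 0 to 87, set as the call begins (left out, the last holds). The fingers move at their own pace and stop on an object; "force" is the grip in N (left out, the last holds). Time passes only in rows, so rows that do not move let the fingers close. It gives the time, the measured TCP pose, the force, the opening and the grip force at its end, in the units of the state.
- read_state(): the state, without advancing time (a new reading comes with each control period).
- viewer.camera(name): name is "scene" or "top" or "wrist"; returns a dict with "pixels" (400x640x3 uint8, red, green, blue), "range_z" (400x640 float32, m along the optical axis (not along the pixel's ray), 0 where there is no reading), "fx", "fy", "cx", "cy" (pixels), "xyz" and "orientation" of the camera in the world. Camera axes: x right, y down, z forward; pixel columns grow to the right and rows downward; lengths in m; the calibration is good to about 2 mm. A picture is of the moment at which its call begins.
- r.close_job(): hands the job in; it is judged then, once.
The state is a dict: "time": time; "joint_positions": joint angles; "joint_vel": joint speeds; "joint_torque": joint torques, N m; "ee_pos": TCP position; "eef_rot": TCP orientation; "ft_force": force on the tool from outside, world axes, zero at the start; "torque": the same for the moment, N m; "width": finger opening in m; "grip_force": force on a finger pad.
Only numpy, scipy, OpenCV 4.12 (cv2) and the standard library are available. Lean on these libraries where they do the work, as an engineer would, in place of code of your own. Each camera call takes 0.05 s, during which the arm holds its last target. There are 200 camera calls.

## Working session

There is one attempt and no reset: what is moved stays moved. The work goes in short steps, Python scripts to look and compute and a tool call to move; the robot and the scene stay as the last step left them, time stands still between calls to the robot, and variables do not carry over. Pictures are saved under pics/ and viewed, at most 14 in all, crops included, and the job is handed in when it is done.

Besides the shell and the picture viewer there is one more tool, called after "Request:" as name([rows], argument=value, ...), one row to a line, values as JSON. carry_out: Moves the arm, as the interface text tells. Its arguments: {"type":"object","properties":{"moves":{"type":"array","items":{"type":"array","items":{"type":"number"}}},"fingers":{"type":"number"},"force":{"type":"number"}},"required":["moves"]}

```bash
mkdir -p pics; ls
python3 - <<'E'
from bench import read_state, viewer, r
import cv2,numpy as np
s=read_state();print({k:np.round(v,3).tolist() for k,v in s.items()});print(r.finger_overhang)
for n in("top","scene"):
    c=viewer.camera(n);cv2.imwrite(f"pics/{n}0.png",c["pixels"][:,:,::-1]);print(n,c["fx"],c["fy"],c["cx"],c["cy"],c["xyz"],c["orientation"])
    np.savez(f"{n}0.npz",**c)
E
```

```text
pics
{'time': 0.0, 'joint_positions': [1.143, 0.333, -0.065, 1.461, 0.022, 1.35, -0.088], 'joint_vel': [0.002, 0.001, -0.002, 0.001, -0.0, -0.001, 0.001], 'joint_torque': [-0.0, -62.324, 0.025, -38.99, -0.061, 0.04, 0.0], 'ee_pos': [0.246, -0.574, 0.236], 'eef_rot': [0.98, 0.201, -0.0, -0.001], 'ft_force': [-0.875, -0.145, -0.458], 'torque': [0.062, 0.004, -0.051], 'grip_force': 0.0, 'width': 0.087}
0.014
top 382.8294704486787 382.8294704486787 317.79800926531163 200.4988145156822 [ 0.38896895 -0.08199189  1.03082025] [ 0.7074531  -0.70164951  0.06528501 -0.05418429]
scene 488.10623087933027 488.10623087933027 315.48165095320826 203.93362579294518 [-0.20158858  0.73408737  0.65131082] [-0.30757496  0.79463585 -0.48633134  0.19347696]
```

View pics/top0.png

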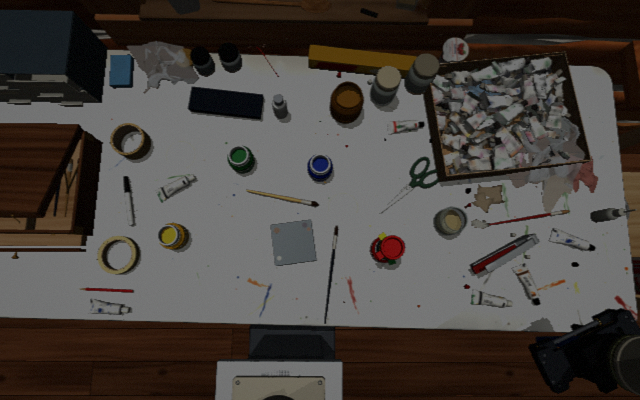

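View pics/scene0.png

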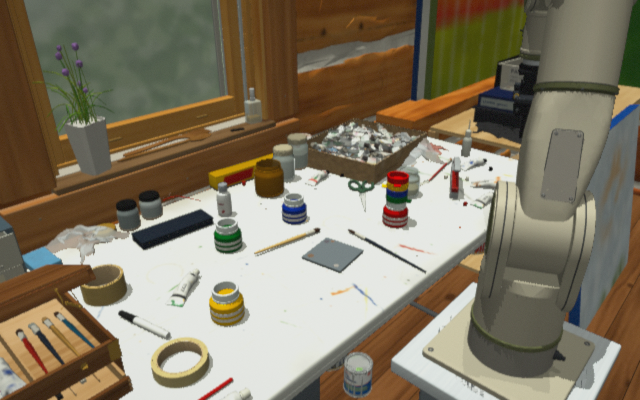

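The top view shows the pots at about green (240,158), blue (320,167) and yellow (173,236). The pile stands on the red pot at (388,248), the tile is at (293,242) and the jar is probably at (450,221). The scene view shows the pile at (397,195). Next I'll measure positions and lid yaw.

```bash
cat > h.py <<'E'
import numpy as np,cv2
from scipy.spatial.transform import Rotation as R
def points(c):
    v,u=np.mgrid[:400,:640];d=c["range_z"]
    p=np.dstack([(u-c["cx"])/c["fx"]*d,(v-c["cy"])/c["fy"]*d,d])
    w=p@R.from_quat(c["orientation"]).as_matrix().T+c["xyz"];w[d==0]=np.nan
    return w
def plane(c,uv,z):
    q=np.array([(uv[0]-c["cx"])/c["fx"],(uv[1]-c["cy"])/c["fy"],1.])
    d=R.from_quat(c["orientation"]).as_matrix()@q
    return c["xyz"]+d*(z-c["xyz"][2])/d[2]
def project(c,p):
    q=R.from_quat(c["orientation"]).as_matrix().T@(np.array(p)-c["xyz"])
    return np.array([c["fx"]*q[0]/q[2]+c["cx"],c["fy"]*q[1]/q[2]+c["cy"]])
def circ(P):
    P=P[:,:2];A=np.c_[2*P,np.ones(len(P))]
    s=np.linalg.lstsq(A,(P**2).sum(1),rcond=None)[0]
    return s[:2],np.sqrt(s[2]+s[0]**2+s[1]**2)
def band(W,c0,z0,z1,rad):
    m=(W[...,2]>z0)&(W[...,2]<z1)&(np.hypot(W[...,0]-c0[0],W[...,1]-c0[1])<rad)
    return W[m]
E
python3 - <<'E'
from h import *
c=np.load("top0.npz");W=points(c)
for n,uv,z in[("green",(240,158),.07),("blue",(320,167),.07),("yellow",(173,236),.07),("pile",(391,247),.142),("tile",(293,242),.008),("jar",(450,221),.08)]:
    g=plane(c,uv,z);P=band(W,g,z-.006,z+.008,.045)
    print(n,g.round(3),len(P),P[:,2].mean().round(4) if len(P) else 0)
    if len(P)>5:
        a=cv2.minAreaRect(P[:,:2].astype(np.float32)*1000); print('  circ',circ(P),'rect',a, 'mid',(P.min(0)+P.max(0))/2)
im=c["pixels"][205:290,350:430,::-1]
cv2.imwrite("pics/crop0.png",cv2.resize(np.clip(im*2.5,0,255).astype(np.uint8),None,fx=6,fy=6,interpolation=cv2.INTER_CUBIC))
E
```

```text
green [0.663 0.105 0.07 ] 121 0.0692
  circ (array([0.67197586, 0.11183732]), np.float64(0.024059573698376892)) rect ((672.4872436523438, 111.5928726196289), (51.02056121826172, 51.1009521484375), 86.9322280883789) mid [0.67239493 0.11156825 0.06922508]
blue [ 0.641 -0.102  0.07 ] 118 0.0693
  circ (array([ 0.6511367 , -0.10039176]), np.float64(0.024080159554537163)) rect ((650.6973876953125, -100.33355712890625), (51.217987060546875, 49.72926712036133), 2.747594118118286) mid [ 0.65087619 -0.10033734  0.06910242]
yellow [0.46  0.264 0.07 ] 129 0.0693
  circ (array([0.46317386, 0.27957652]), np.float64(0.02409784978596267)) rect ((463.5609130859375, 279.5198974609375), (51.47126388549805, 50.94807434082031), 64.62056732177734) mid [0.46250771 0.28009409 0.06989468]
pile [ 0.433 -0.266  0.142] 182 0.1419
  circ (array([ 0.43331482, -0.26824303]), np.float64(0.025198286061053822)) rect ((432.9043884277344, -268.0852355957031), (54.249046325683594, 55.20881652832031), 75.00431060791016) mid [ 0.43351406 -0.26933938  0.14109874]
tile [ 0.451 -0.032  0.008] 897 0.0082
  circ (array([ 0.45101701, -0.03210331]), np.float64(0.03170654617994287)) rect ((450.1968994140625, -31.185077667236328), (87.53152465820312, 87.41900634765625), 0.7454602122306824) mid [ 0.45028349 -0.03126307  0.00803673]
jar [ 0.502 -0.429  0.08 ] 106 0.0797
  circ (array([ 0.50834193, -0.44257532]), np.float64(0.028612671724004213)) rect ((508.50067138671875, -443.4923400878906), (58.42234802246094, 58.89708709716797), 7.756845474243164) mid [ 0.50878628 -0.44304688  0.07964524]
```

View pics/crop0.png

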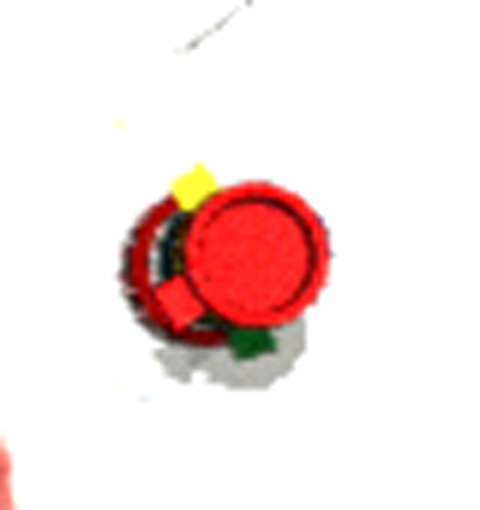

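Red's tab points to the lower left at crop (178,300), yellow's to the upper left at (193,188), and green's down at (252,340). Blue's tab is hidden, probably to the right. The measured heights (0.069 for the pot rims, 0.142 for the pile top) match the given sizes.

```bash
cat >> h.py <<'E'
def go(x,y,z,yaw):
    """yaw: wanted direction of tool x (deg), modulo 180; prints shift then turn still to go, in units"""
    from bench import read_state
    s=read_state();M=R.from_quat(s["eef_rot"]);p=np.array(s["ee_pos"])
    d=M.inv().apply(np.array([x,y,z])-p)/.04
    X=M.as_matrix()[:,0];y0=np.degrees(np.arctan2(X[1],X[0]))
    t=(yaw-y0+90)%180-90
    q=np.degrees(s["joint_positions"][[0,6]] if hasattr(s["joint_positions"],'shape') else np.array(s["joint_positions"])[[0,6]])
    print("at",p.round(4),"yaw",round(y0,1),"axis z",M.as_matrix()[:,2].round(3),"| shift",d.round(2),"| turn z",round(-t/8,2),"(alt",round(-(t-180*np.sign(t))/8,2),") j1,j7",q.round(0),"w",round(float(s["width"]),4),"grip",s["grip_force"],"f",np.round(s["ft_force"],1),"t",s["time"])
E
python3 - <<'E'
from h import *
c=np.load("top0.npz");C=np.array([.4333,-.2685])
for n,u,v,z in[("red",178,300,.128),("yel",193,188,.110),("grn",252,340,.074),("blu",330,250,.092)]:
    p=plane(c,(350+(u-2.5)/6,205+(v-2.5)/6),z);d=p[:2]-C;print(n,p.round(3),np.hypot(*d).round(4),np.degrees(np.arctan2(d[1],d[0])).round(1))
go(.433,-.268,.26,117)
E
```

```text
red [ 0.416 -0.241  0.128] 0.0328 121.6
yel [ 0.461 -0.251  0.11 ] 0.0332 32.6
grn [ 0.402 -0.28   0.074] 0.0338 -159.6
blu [ 0.438 -0.309  0.092] 0.0412 -83.7
at [ 0.246  -0.5742  0.2358] yaw 23.2 axis z [-0.001  0.001 -1.   ] | shift [ 7.31 -5.2  -0.6 ] | turn z 10.77 (alt -11.73 ) j1,j7 [66. -5.] w 0.087 grip 0.0 f [ 0.5 -0.2 -0.5] t 0.1
```

Request:
carry_out([
  [0.73,-0.52,-0.16,0,0,0],
  [0.73,-0.52,-0.16,0,0,0],
  [0.73,-0.52,-0.16,0,0,0],
  [0.73,-0.52,-0.16,0,0,0],
  [0.73,-0.52,-0.16,0,0,0],
  [0.73,-0.52,-0.16,0,0,0],
  [0.73,-0.52,-0.16,0,0,0],
  [0.73,-0.52,-0.16,0,0,0],
  [0.73,-0.52,-0.16,0,0,0],
  [0.73,-0.52,-0.16,0,0,0],
], fingers=87)

```text
time: 1.35
ee_pos: [0.433, -0.2672, 0.3005]
eef_rot: [0.98, 0.201, -0.0, -0.0]
ft_force: [0.2, -0.9, 0.1]
width: 0.087
grip_force: 0.0
```

Request:
carry_out([
  [0,0,0,0,0,-0.95],
  [0,0,0,0,0,-0.95],
  [0,0,0,0,0,-0.95],
  [0,0,0,0,0,-0.95],
  [0,0,0,0,0,-0.95],
  [0,0,0,0,0,-0.95],
  [0,0,0,0,0,-0.95],
  [0,0,0,0,0,-0.95],
  [0,0,0,0,0,-0.95],
  [0,0,0,0,0,-0.95],
  [0,0,0,0,0,-0.95],
  [0,0,0,0,0,-0.95],
  [0,0,0,0,0,-0.95],
  [0,0,0,0,0,0],
])

```text
time: 3.1
ee_pos: [0.4325, -0.2683, 0.3003]
eef_rot: [0.485, 0.874, 0.0, -0.0]
ft_force: [0.1, 0.0, -0.6]
width: 0.0869
grip_force: 0.0
```

Run:
```python
from h import *
from bench import viewer
go(.433,-.268,.127,122)
c=viewer.camera("wrist");np.savez("w1.npz",**c);cv2.imwrite("pics/w1.png",c["pixels"][:,:,::-1]);print(c["xyz"],c["orientation"],c["fx"])
P=band(points(c),(.433,-.268),.136,.148,.045);print(len(P),P[:,2].mean() if len(P) else 0)
if len(P)>5: print(circ(P),cv2.minAreaRect(P[:,:2].astype(np.float32)*1000))
```

```text
at [ 0.4325 -0.2683  0.3003] yaw 121.9 axis z [-0.  0. -1.] | shift [-0.    0.01  4.33] | turn z -0.01 (alt 22.49 ) j1,j7 [48. 57.] w 0.0869 grip 0.0 f [ 0.1  0.  -0.6] t 3.1
[ 0.39131909 -0.20251481  0.44830245] [0.95177586 0.27251511 0.03868798 0.13550448] 304.6975085750549
875 0.14111657654034096
(array([ 0.43226261, -0.26590296]), np.float64(0.025077197280581772)) ((432.5647277832031, -266.01495361328125), (56.23654556274414, 55.053367614746094), 1.7485086917877197)
```

View pics/w1.png

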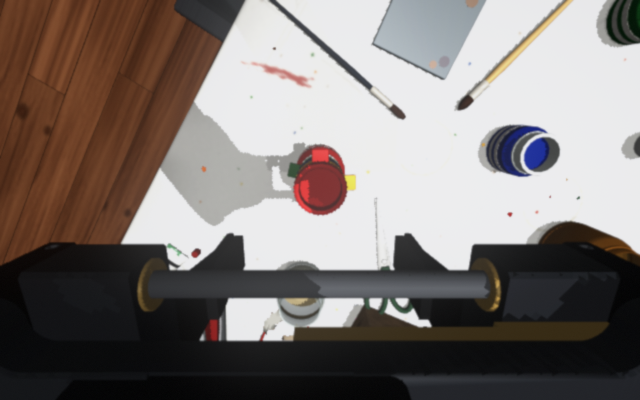

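The wrist view shows the pile at (320,187) with red's tab straight up at (320,155), so the jaws are aligned with it. I'll go down so the fingertips sit just inside the red cap's band.

Request:
carry_out([
  [0.02,0.02,0.8,0,0,0],
  [0,0,0.8,0,0,0],
  [0,0,0.8,0,0,0],
  [0,0,0.8,0,0,0],
  [0,0,0.4,0,0,0],
  [0,0,0.2,0,0,0],
  [0,0,0.2,0,0,0],
  [0,0,0,0,0,0],
  [0,0,0,0,0,0],
])

```text
time: 4.28
ee_pos: [0.4332, -0.2674, 0.1412]
eef_rot: [0.485, 0.875, -0.0, 0.001]
ft_force: [0.0, 1.2, -0.1]
width: 0.0872
grip_force: 0.0
```

Request:
carry_out([
  [0,0,0,0,0,0],
  [0,0,0,0,0,0],
  [0,0,0,0,0,0],
  [0,0,0,0,0,0],
  [0,0,0,0,0,0],
  [0,0,0,0,0,0],
], fingers=50, force=15)

```text
time: 5.03
ee_pos: [0.4329, -0.2672, 0.1406]
eef_rot: [0.485, 0.875, -0.0, 0.0]
ft_force: [0.1, 1.3, 0.0]
width: 0.0543
grip_force: 15.0
```

Request:
carry_out([
  [0,0,-0.1,0,0,0],
  [0,0,-0.2,0,0,0],
  [0,0,-0.3,0,0,0],
  [0,0,-0.5,0,0,0],
  [0,0,-0.6,0,0,0],
  [0,0,-0.6,0,0,0],
  [0,0,0,0,0,0],
])

```text
time: 5.9
ee_pos: [0.4339, -0.2677, 0.235]
eef_rot: [0.485, 0.875, -0.0, 0.002]
ft_force: [0.3, -0.6, 0.2]
width: 0.0551
grip_force: 15.0
```

Run:
```python
from h import *
from bench import viewer
go(.451,-.032,.2,122)
c=viewer.camera("scene");cv2.imwrite("pics/s1.png",cv2.resize(c["pixels"][120:250,300:500,::-1],None,fx=3,fy=3))
```

```text
at [ 0.4339 -0.2677  0.235 ] yaw 122.0 axis z [ 0.003 -0.002 -1.   ] | shift [4.77 3.48 0.86] | turn z -0.0 (alt 22.5 ) j1,j7 [47. 57.] w 0.0551 grip 14.99993768229615 f [ 0.3 -0.6  0.2] t 5.9
```

View pics/s1.png

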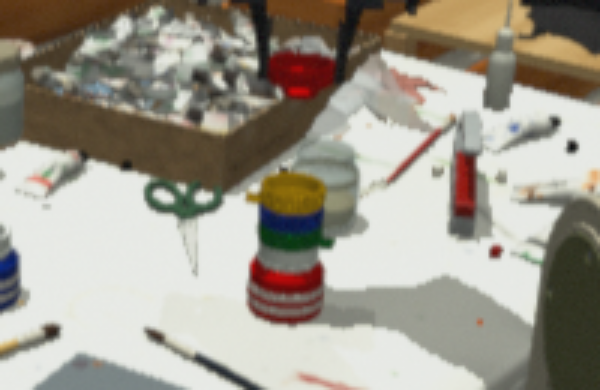

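Only the red lid came up, held at crop (302,80). The yellow, blue and green lids are still neatly stacked at (290,190–240). I'll stand the red lid on the tile.

Request:
carry_out([
  [0.6,0.43,0,0,0,0],
  [0.6,0.43,0,0,0,0],
  [0.6,0.44,0,0,0,0],
  [0.6,0.44,0,0,0,0],
  [0.6,0.44,0,0,0,0],
  [0.6,0.44,0,0,0,0],
  [0.6,0.43,0,0,0,0],
  [0.57,0.43,0,0,0,0],
  [0,0,0.8,0,0,0],
  [0,0,0.8,0,0,0],
  [0,0,0.8,0,0,0],
  [0,0,0.8,0,0,0],
  [0,0,0.7,0,0,0],
  [0,0,0.4,0,0,0],
  [0,0,0.3,0,0,0],
  [0,0,0.2,0,0,0],
  [0,0,0,0,0,0],
  [0,0,0,0,0,0],
])

```text
time: 8.2
ee_pos: [0.4503, -0.0316, 0.0411]
eef_rot: [0.485, 0.875, 0.0, 0.0]
ft_force: [0.7, -0.2, 0.1]
width: 0.0546
grip_force: 15.0
```

```bash
python3 -c "
from h import *
go(.451,-.032,.037,122)"
```

```text
at [ 0.4503 -0.0316  0.0411] yaw 122.0 axis z [ 0.001 -0.    -1.   ] | shift [-0.02  0.01  0.1 ] | turn z -0.0 (alt 22.5 ) j1,j7 [31. 22.] w 0.0546 grip 14.999948086879158 f [ 0.7 -0.2  0.1] t 8.2
```

Request:
carry_out([
  [0,0,0.05,0,0,0],
  [0,0,0.05,0,0,0],
  [0,0,0.02,0,0,0],
  [0,0,0,0,0,0],
  [0,0,0,0,0,0],
])

```text
time: 8.82
ee_pos: [0.4501, -0.0318, 0.0363]
eef_rot: [0.485, 0.875, -0.0, 0.0]
ft_force: [-3.0, -1.3, 10.2]
width: 0.0546
grip_force: 15.0
```

Request:
carry_out([
  [0,0,0,0,0,0],
  [0,0,0,0,0,0],
  [0,0,0,0,0,0],
  [0,0,0,0,0,0],
  [0,0,0,0,0,0],
  [0,0,0,0,0,0],
  [0,0,-0.3,0,0,0],
  [0,0,-0.7,0,0,0],
  [0,0,-1,0,0,0],
  [0,0,-1,0,0,0],
  [0,0,-1,0,0,0],
  [0,0,-1,0,0,0],
  [0,0,0,0,0,0],
], fingers=87)

```text
time: 10.45
ee_pos: [0.4514, -0.0314, 0.2393]
eef_rot: [0.485, 0.875, 0.001, 0.003]
ft_force: [0.1, 0.5, -0.5]
width: 0.0869
grip_force: 0.0
```

Run:
```python
from h import *
from bench import viewer
c=viewer.camera("top");np.savez("top1.npz",**c);W=points(c)
for n,g,z in [("redlid",(.451,-.032),.038),("pile",(.433,-.268),.124)]:
    P=band(W,g,z-.006,z+.006,.045);print(n,len(P),circ(P),P[:,2].mean(),cv2.minAreaRect(P[:,:2].astype(np.float32)*1000)[:2])
go(.433,-.2675,.2,33)
im=c["pixels"][205:290,350:430,::-1]
cv2.imwrite("pics/crop1.png",cv2.resize(np.clip(im*2.5,0,255).astype(np.uint8),None,fx=6,fy=6,interpolation=cv2.INTER_CUBIC))
```

```text
redlid 0 (array([0., 0.]), np.float64(0.0)) nan ((0.0, 0.0), (0.0, 0.0))
pile 181 (array([ 0.43336522, -0.26830794]), np.float64(0.025234602329641104)) 0.12344399874041634 ((433.16522216796875, -268.5845947265625), (54.5655403137207, 54.11494827270508))
at [ 0.4505 -0.0315  0.2374] yaw 122.0 axis z [ 0.003 -0.001 -1.   ] | shift [-4.77 -3.5   0.94] | turn z 11.13 (alt -11.37 ) j1,j7 [35. 32.] w 0.0872 grip 0.0 f [-0.  -0.3  0.2] t 10.5<stdin>:5: RuntimeWarning: Mean of empty slice.
  ret = ret.dtype.type(ret / rcount)
```

View pics/crop1.png

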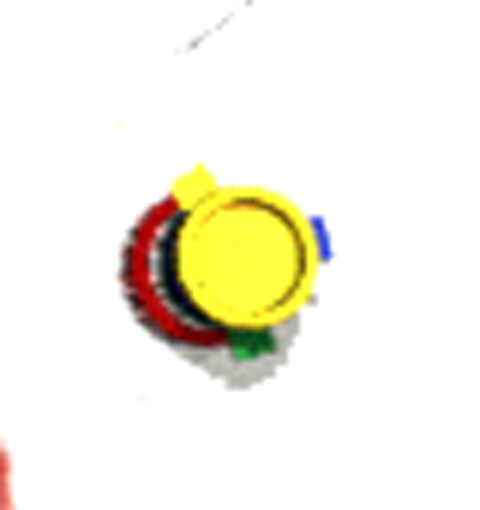

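The yellow lid is now on top at crop (240,255), with its tab at (193,188). Blue's tab shows at (320,238) and green's at (252,343). I'll go over to yellow.

Request:
carry_out([
  [-0.6,-0.43,0,0,0,0],
  [-0.6,-0.43,0,0,0,0],
  [-0.6,-0.44,0,0,0,0],
  [-0.6,-0.44,0,0,0,0],
  [-0.6,-0.44,0,0,0,0],
  [-0.6,-0.44,0,0,0,0],
  [-0.6,-0.44,0,0,0,0],
  [-0.57,-0.44,0,0,0,0],
  [0,0,0,0,0,0.93],
  [0,0,0,0,0,0.93],
  [0,0,0,0,0,0.93],
  [0,0,0,0,0,0.93],
  [0,0,0,0,0,0.93],
  [0,0,0,0,0,0.93],
  [0,0,0,0,0,0.93],
  [0,0,0,0,0,0.93],
  [0,0,0,0,0,0.93],
  [0,0,0,0,0,0.93],
  [0,0,0,0,0,0.93],
  [0,0,0,0,0,0.93],
])

```text
time: 13.0
ee_pos: [0.4317, -0.2672, 0.2347]
eef_rot: [0.96, 0.28, -0.001, -0.001]
ft_force: [-0.5, -0.1, -0.0]
width: 0.0867
grip_force: 0.0
```

Run:
```python
from h import *
from bench import viewer
go(.433,-.2675,.122,33)
c=viewer.camera("wrist");P=band(points(c),(.433,-.268),.118,.128,.045);print(len(P),P[:,2].mean(),circ(P),cv2.minAreaRect(P[:,:2].astype(np.float32)*1000)[:2])
c=viewer.camera("top");W=points(c)
P=band(W,(.451,-.032),.032,.044,.045);print("red",len(P),circ(P),P[:,2].mean(),cv2.minAreaRect(P[:,:2].astype(np.float32)*1000)[:2])
hsv=cv2.cvtColor(c["pixels"],cv2.COLOR_RGB2HSV)
m=(W[...,2]>.014)&(W[...,2]<.045)&(np.hypot(W[...,0]-.451,W[...,1]+.032)>.030)&(np.hypot(W[...,0]-.451,W[...,1]+.032)<.045)&(hsv[...,1]>120)
t=W[m].mean(0);print("tab",m.sum(),t,np.degrees(np.arctan2(t[1]+.032,t[0]-.451)))
```

```text
at [ 0.4317 -0.2672  0.2347] yaw 32.5 axis z [-0.002  0.001 -1.   ] | shift [0.03 0.03 2.82] | turn z -0.06 (alt 22.44 ) j1,j7 [ 44. -32.] w 0.0867 grip 0.0 f [-0.5 -0.1 -0. ] t 13.0
1203 0.12308436247569077 (array([ 0.4335723 , -0.26590851]), np.float64(0.02502695937565463)) ((433.182373046875, -265.97637939453125), (55.83247375488281, 55.82003402709961))
red 136 (array([ 0.44999753, -0.0339914 ]), np.float64(0.025093179553734517)) 0.03785371196910688 ((450.82794189453125, -33.75961685180664), (54.28203201293945, 51.71463394165039))
tab 25 [ 0.43143554 -0.00871553  0.02569322] 130.03819062391264
```

Request:
carry_out([
  [0.03,0.03,0.8,0,0,0],
  [0,0,0.8,0,0,0],
  [0,0,0.7,0,0,0],
  [0,0,0.3,0,0,0],
  [0,0,0.2,0,0,0],
  [0,0,0,0,0,0],
  [0,0,0,0,0,0],
  [0,0,0,0,0,0],
])

```text
time: 14.1
ee_pos: [0.4342, -0.2682, 0.1245]
eef_rot: [0.96, 0.282, 0.0, 0.001]
ft_force: [0.3, 0.2, -0.3]
width: 0.0868
grip_force: 0.0
```

Request:
carry_out([
  [0,0,0,0,0,0],
  [0,0,0,0,0,0],
  [0,0,0,0,0,0],
  [0,0,0,0,0,0],
  [0,0,0,0,0,0],
  [0,0,0,0,0,0],
], fingers=50, force=15)

```text
time: 14.85
ee_pos: [0.4339, -0.268, 0.1237]
eef_rot: [0.96, 0.282, -0.0, 0.0]
ft_force: [-0.9, -0.9, -0.2]
width: 0.0545
grip_force: 15.0
```

Request:
carry_out([
  [0,0,-0.1,0,0,0],
  [0,0,-0.2,0,0,0],
  [0,0,-0.3,0,0,0],
  [0,0,-0.5,0,0,0],
  [0,0,-0.8,0,0,0],
  [0,0,-0.8,0,0,0],
  [0,0,0,0,0,0],
  [0,0,0,0,0,0],
])

```text
time: 15.85
ee_pos: [0.4337, -0.2679, 0.2317]
eef_rot: [0.96, 0.282, -0.0, 0.0]
ft_force: [-0.3, 0.3, -0.7]
width: 0.0546
grip_force: 17.4
```

Run:
```python
from h import *
go(.463,.2797,.17,33)
```

```text
at [ 0.4337 -0.2679  0.2317] yaw 32.7 axis z [-0. -0. -1.] | shift [  8.02 -11.12   1.54] | turn z -0.04 (alt 22.46 ) j1,j7 [ 44. -32.] w 0.0546 grip 17.431007537268215 f [-0.3  0.3 -0.7] t 15.85
```

Request:
carry_out([
  [0.4,-0.55,0,0,0,0],
  [0.4,-0.55,0,0,0,0],
  [0.4,-0.55,0,0,0,0],
  [0.4,-0.55,0,0,0,0],
  [0.4,-0.56,0,0,0,0],
  [0.4,-0.56,0,0,0,0],
  [0.4,-0.56,0,0,0,0],
  [0.4,-0.56,0,0,0,0],
  [0.4,-0.56,0,0,0,0],
  [0.4,-0.56,0,0,0,0],
  [0.4,-0.56,0,0,0,0],
  [0.4,-0.56,0,0,0,0],
  [0.4,-0.56,0,0,0,0],
  [0.4,-0.56,0,0,0,0],
  [0.4,-0.56,0,0,0,0],
  [0.4,-0.56,0,0,0,0],
  [0.4,-0.55,0,0,0,0],
  [0.4,-0.55,0,0,0,0],
  [0.4,-0.55,0,0,0,0],
  [0.4,-0.55,0,0,0,0],
])

```text
time: 18.35
ee_pos: [0.4623, 0.2797, 0.2307]
eef_rot: [0.96, 0.282, -0.001, 0.0]
ft_force: [-0.6, -0.4, -0.4]
width: 0.0546
grip_force: 17.4
```

Request:
carry_out([
  [0,0,0.5,0,0,0],
  [0,0,0.5,0,0,0],
  [0,0,0,0,0,0],
  [0,0,0,0,0,0],
])

```text
time: 18.85
ee_pos: [0.4628, 0.2792, 0.1921]
eef_rot: [0.96, 0.282, -0.0, -0.0]
ft_force: [-0.1, -0.7, 0.4]
width: 0.0546
grip_force: 17.4
```

Run:
```python
from h import *
from bench import viewer
c=viewer.camera("wrist");cv2.imwrite("pics/w2.png",c["pixels"][:,:,::-1]);W=points(c)
P=band(W,(.463,.28),.063,.075,.04);print(len(P),circ(P),P[:,2].mean())
go(.463,.2797,.0877,33)
```

```text
587 (array([0.46391338, 0.28369534]), np.float64(0.023780569182182465)) 0.06903677011445253
at [0.4629 0.2793 0.1924] yaw 32.7 axis z [ 0.001  0.    -1.   ] | shift [ 0.   -0.01  2.62] | turn z -0.04 (alt 22.46 ) j1,j7 [   6. -103.] w 0.0543 grip 17.431388709792373 f [-0.4 -0.2 -0.3] t 18.9
```

View pics/w2.png

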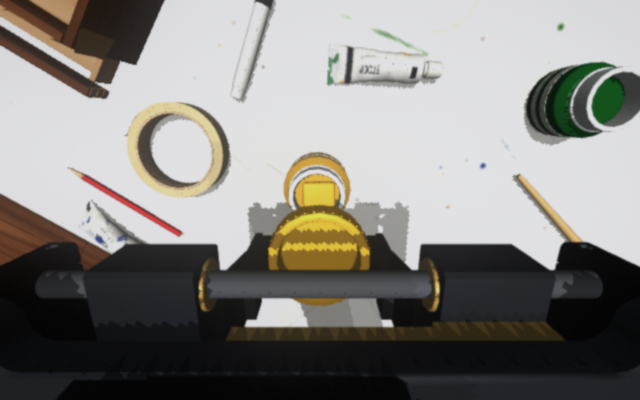

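The wrist view shows the held yellow lid at (319,250) with the pot's collar peeking out above it at (318,185). The two are laterally in line. I'll measure both in this one view so the calibration error cancels.

```bash
cat >> h.py <<'E'
from scipy.optimize import least_squares
def fitr(P,r,c0):
    return least_squares(lambda c:np.hypot(*(P[:,:2]-c).T)-r,c0,loss="soft_l1",f_scale=.001).x
E
python3 - <<'E'
from h import *
from bench import viewer,read_state
c=viewer.camera("wrist");W=points(c);s=read_state();t=np.array(s["ee_pos"])
P=band(W,(.463,.28),.066,.073,.03);print("pot",len(P),fitr(P,.0241,(.463,.28)))
Q=band(W,t[:2],t[2]-.006,t[2]+.008,.032);print("lid",len(Q),Q[:,2].mean(),fitr(Q,.0251,t[:2]),circ(Q),"tcp",t)
c=viewer.camera("top");P=band(points(c),(.463,.28),.066,.073,.03);print("top",len(P),P[:,2].mean())
c=np.load("top0.npz");P=band(points(c),(.463,.28),.066,.073,.03);print("top0",fitr(P,.0241,(.463,.28)))
E
```

```text
pot 539 [0.46343968 0.28342591]
lid 2504 0.19199689751747462 [0.46331356 0.28064765] (array([0.46309922, 0.2803218 ]), np.float64(0.0257858528558516)) tcp [0.46305011 0.27931674 0.19247487]
top 74 0.06968219639656585
top0 [0.46334702 0.27966611]
```

Request:
carry_out([
  [0.02,-0.03,0.6,0,0,0],
  [0,0,0.6,0,0,0],
  [0,0,0.5,0,0,0],
  [0,0,0.3,0,0,0],
  [0,0,0.2,0,0,0],
  [0,0,0.1,0,0,0],
  [0,0,0.1,0,0,0],
  [0,0,0.1,0,0,0],
  [0,0,0,0,0,0],
  [0,0,0,0,0,0],
])

```text
time: 20.25
ee_pos: [0.4628, 0.2807, 0.0919]
eef_rot: [0.96, 0.282, 0.0, -0.0]
ft_force: [1.1, 0.2, -1.1]
width: 0.0546
grip_force: 17.4
```

Request:
carry_out([
  [0,0,0.05,0,0,0],
  [0,0,0.04,0,0,0],
  [0,0,0.03,0,0,0],
  [0,0,0,0,0,0],
  [0,0,0,0,0,0],
])

```text
time: 20.88
ee_pos: [0.4629, 0.2807, 0.0877]
eef_rot: [0.96, 0.282, 0.0, 0.0]
ft_force: [-3.7, -2.8, 9.0]
width: 0.0546
grip_force: 15.0
```

Request:
carry_out([
  [0,0,0,0,0,0],
  [0,0,0,0,0,0],
  [0,0,0,0,0,0],
  [0,0,0,0,0,0],
  [0,0,0,0,0,0],
  [0,0,0,0,0,0],
  [0,0,-0.3,0,0,0],
  [0,0,-0.7,0,0,0],
  [0,0,-1,0,0,0],
  [0,0,-1,0,0,0],
  [0,0,-1,0,0,0],
  [0,0,0,0,0,0],
], fingers=87)

```text
time: 22.38
ee_pos: [0.4638, 0.2819, 0.2508]
eef_rot: [0.959, 0.282, 0.003, -0.0]
ft_force: [0.3, 0.3, -0.7]
width: 0.0871
grip_force: 0.0
```

Run:
```python
from h import *
from bench import viewer
c=viewer.camera("wrist");P=band(points(c),(.463,.281),.082,.094,.03);print("lid on pot (wrist)",len(P),P[:,2].mean(),P[:,2].std(),circ(P))
c=viewer.camera("top");W=points(c);np.savez("top2.npz",**c)
P=band(W,(.433,-.268),.1,.112,.04);C,_=circ(P);print("pile",C,P[:,2].mean())
hsv=cv2.cvtColor(c["pixels"],cv2.COLOR_RGB2HSV);h=hsv[...,0];rr=np.hypot(W[...,0]-C[0],W[...,1]-C[1])
for n,lo,hi,z in(("blue",100,130,.092),("green",45,85,.074)):
    m=(hsv[...,1]>100)&(h>lo)&(h<hi)&(rr>.031)&(rr<.046)&(abs(W[...,2]-z)<.008)
    t=W[m].mean(0);print(n,m.sum(),t,np.hypot(*(t[:2]-C)),np.degrees(np.arctan2(t[1]-C[1],t[0]-C[0])))
go(.433,-.268,.2,96)
```

```text
lid on pot (wrist) 841 0.0871788171962792 0.0012780405876230924 (array([0.46284939, 0.28188011]), np.float64(0.025062104364202614))
pile [ 0.43340561 -0.26846767] 0.10544208562346843
blue 27 [ 0.44200232 -0.30332461  0.09228028] 0.03590138603808263 -76.14571812498303
green 27 [ 0.39983538 -0.27958628  0.07471558] 0.03536359451927578 -161.67490147817745
at [0.4628 0.2807 0.2473] yaw 32.7 axis z [ 0.001 -0.    -1.   ] | shift [-8.04 11.14  1.18] | turn z -7.91 (alt 14.59 ) j1,j7 [   6. -101.] w 0.087 grip 0.0 f [-0.5 -0.2  0.5] t 22.475
```

Yellow is seated: its top is at 0.087 and it reads flat. Now blue, with its tab at −76°.

Request:
carry_out([
  [-0.4,0.55,0,0,0,0],
  [-0.4,0.55,0,0,0,0],
  [-0.4,0.56,0,0,0,0],
  [-0.4,0.56,0,0,0,0],
  [-0.4,0.56,0,0,0,0],
  [-0.4,0.56,0,0,0,0],
  [-0.4,0.56,0,0,0,0],
  [-0.4,0.56,0,0,0,0],
  [-0.4,0.56,0,0,0,0],
  [-0.4,0.56,0,0,0,0],
  [-0.4,0.56,0,0,0,0],
  [-0.4,0.56,0,0,0,0],
  [-0.4,0.56,0,0,0,0],
  [-0.4,0.56,0,0,0,0],
  [-0.4,0.56,0,0,0,0],
  [-0.4,0.56,0,0,0,0],
  [-0.4,0.56,0,0,0,0],
  [-0.42,0.55,0,0,0,0],
  [-0.42,0.55,0,0,0,0],
  [-0.4,0.55,0,0,0,0],
])

```text
time: 24.98
ee_pos: [0.4325, -0.2691, 0.2458]
eef_rot: [0.96, 0.282, -0.001, -0.001]
ft_force: [0.5, 0.6, 0.6]
width: 0.087
grip_force: 0.0
```

Request:
carry_out([
  [0,0,0.1,0,0,-0.89],
  [0,0,0.1,0,0,-0.89],
  [0,0,0.1,0,0,-0.89],
  [0,0,0.1,0,0,-0.89],
  [0,0,0.1,0,0,-0.89],
  [0,0,0.1,0,0,-0.89],
  [0,0,0.1,0,0,-0.89],
  [0,0,0.1,0,0,-0.89],
  [0,0,0.1,0,0,-0.89],
  [0,0,0.1,0,0,-0.89],
  [0,0,0,0,0,0],
  [0,0,0,0,0,0],
])

```text
time: 26.48
ee_pos: [0.433, -0.2683, 0.2066]
eef_rot: [0.617, 0.787, -0.0, -0.0]
ft_force: [-0.2, 0.7, -0.3]
width: 0.0871
grip_force: 0.0
```

Run:
```python
from h import *
from bench import viewer
go(.4335,-.268,.105,104)
c=viewer.camera("wrist");P=band(points(c),(.433,-.268),.1,.11,.045);print(len(P),P[:,2].mean(),circ(P))
```

```text
at [ 0.433  -0.2683  0.2066] yaw 103.8 axis z [-0.001  0.    -1.   ] | shift [0.   0.02 2.54] | turn z -0.03 (alt 22.47 ) j1,j7 [48. 38.] w 0.0871 grip 0.0 f [-0.2  0.7 -0.3] t 26.475
1299 0.10506410041583072 (array([ 0.43247359, -0.26561296]), np.float64(0.025049097333011396))
```

Request:
carry_out([
  [0.02,0,0.8,0,0,0],
  [0,0,0.8,0,0,0],
  [0,0,0.5,0,0,0],
  [0,0,0.25,0,0,0],
  [0,0,0.19,0,0,0],
  [0,0,0,0,0,0],
  [0,0,0,0,0,0],
  [0,0,0,0,0,0],
])

```text
time: 27.52
ee_pos: [0.4333, -0.2678, 0.1059]
eef_rot: [0.616, 0.788, 0.0, 0.001]
ft_force: [0.5, -0.2, -0.1]
width: 0.0869
grip_force: 0.0
```

Request:
carry_out([
  [0,0,0,0,0,0],
  [0,0,0,0,0,0],
  [0,0,0,0,0,0],
  [0,0,0,0,0,0],
  [0,0,0,0,0,0],
  [0,0,0,0,0,0],
], fingers=50, force=15)

```text
time: 28.28
ee_pos: [0.433, -0.2676, 0.1054]
eef_rot: [0.616, 0.788, -0.0, 0.0]
ft_force: [0.5, -0.1, 0.4]
width: 0.0543
grip_force: 15.0
```

Request:
carry_out([
  [0,0,-0.1,0,0,0],
  [0,0,-0.2,0,0,0],
  [0,0,-0.3,0,0,0],
  [0,0,-0.5,0,0,0],
  [0,0,-0.8,0,0,0],
  [0,0,-0.8,0,0,0],
  [0,0,0,0,0,0],
  [0,0,0,0,0,0],
])

```text
time: 29.28
ee_pos: [0.4328, -0.2676, 0.2133]
eef_rot: [0.616, 0.788, -0.0, 0.0]
ft_force: [0.5, -0.1, -1.7]
width: 0.0546
grip_force: 15.0
```

Run:
```python
from h import *
from bench import viewer
go(.651,-.1003,.18,104)
c=viewer.camera("top")
P=band(points(c),(.651,-.1),.064,.076,.04);print("blue pot",len(P),circ(P))
```

```text
at [ 0.4328 -0.2676  0.2133] yaw 103.9 axis z [-0. -0. -1.] | shift [2.75 6.3  0.83] | turn z -0.01 (alt 22.49 ) j1,j7 [48. 38.] w 0.0546 grip 14.99999524850864 f [ 0.5 -0.1 -1.7] t 29.275
blue pot 120 (array([ 0.65110737, -0.10034584]), np.float64(0.02411570295549221))
```

Request:
carry_out([
  [0.25,0.57,0,0,0,0],
  [0.25,0.57,0,0,0,0],
  [0.25,0.57,0,0,0,0],
  [0.25,0.57,0,0,0,0],
  [0.25,0.57,0,0,0,0],
  [0.25,0.58,0,0,0,0],
  [0.25,0.58,0,0,0,0],
  [0.25,0.58,0,0,0,0],
  [0.25,0.57,0,0,0,0],
  [0.25,0.57,0,0,0,0],
  [0.27,0.57,0,0,0,0],
  [0,0,0.3,0,0,0],
  [0,0,0.3,0,0,0],
  [0,0,0,0,0,0],
  [0,0,0,0,0,0],
])

```text
time: 31.2
ee_pos: [0.6507, -0.1002, 0.1895]
eef_rot: [0.617, 0.787, -0.0, 0.0]
ft_force: [0.7, 0.0, -0.0]
width: 0.0542
grip_force: 15.0
```

Run:
```python
from h import *
from bench import viewer,read_state
go(.651,-.0995,.0874,104)
c=viewer.camera("wrist");W=points(c);t=np.array(read_state()["ee_pos"])
P=band(W,(.651,-.1),.066,.073,.03);print("pot",len(P),fitr(P,.0241,(.651,-.1)))
Q=band(W,t[:2],t[2]-.006,t[2]+.008,.032);print("lid",len(Q),Q[:,2].mean(),fitr(Q,.0251,t[:2]))
```

```text
at [ 0.6507 -0.1002  0.1895] yaw 103.9 axis z [-0. -0. -1.] | shift [0.02 0.01 2.55] | turn z -0.02 (alt 22.48 ) j1,j7 [26. 10.] w 0.0542 grip 14.999942594877211 f [ 0.7  0.  -0. ] t 31.2
pot 533 [ 0.65100082 -0.0975046 ]
lid 2517 0.18945466248411602 [ 0.64968326 -0.0981986 ]
```

Request:
carry_out([
  [0.02,0.02,0.6,0,0,0],
  [0,0,0.6,0,0,0],
  [0,0,0.5,0,0,0],
  [0,0,0.3,0,0,0],
  [0,0,0.2,0,0,0],
  [0,0,0.1,0,0,0],
  [0,0,0.1,0,0,0],
  [0,0,0.05,0,0,0],
  [0,0,0.05,0,0,0],
  [0,0,0.04,0,0,0],
  [0,0,0,0,0,0],
  [0,0,0,0,0,0],
])

```text
time: 32.75
ee_pos: [0.6516, -0.0986, 0.0879]
eef_rot: [0.616, 0.788, 0.0, 0.0]
ft_force: [-0.6, -0.5, 0.7]
width: 0.0543
grip_force: 15.0
```

Request:
carry_out([
  [0,0,0.03,0,0,0],
  [0,0,0,0,0,0],
  [0,0,0,0,0,0],
])

```text
time: 33.12
ee_pos: [0.6517, -0.0986, 0.0874]
eef_rot: [0.616, 0.788, 0.0, 0.0]
ft_force: [-2.9, 0.5, 6.1]
width: 0.0549
grip_force: 15.0
```

Request:
carry_out([
  [0,0,0,0,0,0],
  [0,0,0,0,0,0],
  [0,0,0,0,0,0],
  [0,0,0,0,0,0],
  [0,0,0,0,0,0],
  [0,0,0,0,0,0],
  [0,0,-0.3,0,0,0],
  [0,0,-0.7,0,0,0],
  [0,0,-1,0,0,0],
  [0,0,-1,0,0,0],
  [0,0,-0.5,0,0,0],
  [0,0,0,0,0,0],
  [0,0,0,0,0,0],
], fingers=87)

```text
time: 34.75
ee_pos: [0.6509, -0.0986, 0.2248]
eef_rot: [0.616, 0.788, -0.001, -0.001]
ft_force: [-0.6, -0.1, -0.6]
width: 0.0874
grip_force: 0.0
```

Run:
```python
from h import *
from bench import viewer
c=viewer.camera("wrist");P=band(points(c),(.651,-.099),.08,.096,.03);print("blue on pot (wrist)",len(P),P[:,2].mean(),P[:,2].std(),circ(P))
c=viewer.camera("top");W=points(c)
P=band(W,(.433,-.268),.082,.094,.04);C,_=circ(P);print("pile",C,P[:,2].mean())
hsv=cv2.cvtColor(c["pixels"],cv2.COLOR_RGB2HSV);h=hsv[...,0];rr=np.hypot(W[...,0]-C[0],W[...,1]-C[1])
m=(hsv[...,1]>100)&(h>45)&(h<85)&(rr>.031)&(rr<.046)&(abs(W[...,2]-.074)<.008)
t=W[m].mean(0);print(m.sum(),t,np.hypot(*(t[:2]-C)),np.degrees(np.arctan2(t[1]-C[1],t[0]-C[0])))
go(.433,-.268,.2,19)
```

```text
blue on pot (wrist) 1060 0.08678928135716661 0.0018709189540694897 (array([ 0.65055387, -0.09664801]), np.float64(0.025041949012636136))
pile [ 0.43336294 -0.26890208] 0.08781772304345167
27 [ 0.39984254 -0.27973456  0.07400714] 0.03522725380649875 -162.09119656914646
at [ 0.6509 -0.0986  0.2247] yaw 103.9 axis z [-0.003  0.    -1.   ] | shift [-2.8  -6.3   0.63] | turn z 10.61 (alt -11.89 ) j1,j7 [25. 10.] w 0.0873 grip 0.0 f [-0.4  0.1  0.3] t 34.85
```

Blue is seated. Green next, at yaw 18°.

Request:
carry_out([
  [-0.25,-0.57,0,0,0,0],
  [-0.25,-0.57,0,0,0,0],
  [-0.25,-0.57,0,0,0,0],
  [-0.25,-0.57,0,0,0,0],
  [-0.25,-0.57,0,0,0,0],
  [-0.25,-0.58,0,0,0,0],
  [-0.25,-0.58,0,0,0,0],
  [-0.25,-0.58,0,0,0,0],
  [-0.26,-0.57,0,0,0,0],
  [-0.27,-0.57,0,0,0,0],
  [-0.27,-0.57,0,0,0,0],
])

```text
time: 36.22
ee_pos: [0.4328, -0.2681, 0.2255]
eef_rot: [0.616, 0.788, -0.0, -0.001]
ft_force: [0.0, 0.3, 0.5]
width: 0.0873
grip_force: 0.0
```

Request:
carry_out([
  [0,0,0.05,0,0,0.9],
  [0,0,0.05,0,0,0.9],
  [0,0,0.05,0,0,0.9],
  [0,0,0.05,0,0,0.9],
  [0,0,0.05,0,0,0.9],
  [0,0,0.05,0,0,0.9],
  [0,0,0.05,0,0,0.9],
  [0,0,0.05,0,0,0.9],
  [0,0,0.05,0,0,0.9],
  [0,0,0.05,0,0,0.9],
  [0,0,0.05,0,0,0.9],
  [0,0,0.05,0,0,0.84],
  [0,0,0,0,0,0],
  [0,0,0,0,0,0],
])

```text
time: 37.98
ee_pos: [0.4337, -0.2677, 0.2022]
eef_rot: [0.987, 0.158, -0.0, -0.0]
ft_force: [-0.1, -0.9, 1.0]
width: 0.0868
grip_force: 0.0
```

Run:
```python
from h import *
from bench import viewer
go(.4335,-.268,.087,18)
c=viewer.camera("wrist");P=band(points(c),(.433,-.268),.082,.094,.045);print(len(P),P[:,2].mean(),circ(P))
```

```text
at [ 0.4337 -0.2677  0.2022] yaw 18.1 axis z [-0.001  0.    -1.   ] | shift [-0.01  0.01  2.88] | turn z 0.02 (alt -22.48 ) j1,j7 [ 44. -47.] w 0.0868 grip 0.0 f [-0.1 -0.9  1. ] t 37.975
1178 0.08709199884086465 (array([ 0.4336748 , -0.26613806]), np.float64(0.025060612762021095))
```

Request:
carry_out([
  [0,0,0.8,0,0,0],
  [0,0,0.8,0,0,0],
  [0,0,0.6,0,0,0],
  [0,0,0.4,0,0,0],
  [0,0,0.28,0,0,0],
  [0,0,0,0,0,0],
  [0,0,0,0,0,0],
  [0,0,0,0,0,0],
])

```text
time: 39.02
ee_pos: [0.4343, -0.2681, 0.0881]
eef_rot: [0.988, 0.156, 0.0, 0.0]
ft_force: [0.5, -0.6, 0.4]
width: 0.0866
grip_force: 0.0
```

Request:
carry_out([
  [0,0,0,0,0,0],
  [0,0,0,0,0,0],
  [0,0,0,0,0,0],
  [0,0,0,0,0,0],
  [0,0,0,0,0,0],
  [0,0,0,0,0,0],
], fingers=50, force=15)

```text
time: 39.78
ee_pos: [0.4339, -0.2678, 0.0874]
eef_rot: [0.988, 0.156, -0.0, 0.0]
ft_force: [0.4, 0.8, -0.1]
width: 0.0547
grip_force: 15.0
```

Request:
carry_out([
  [0,0,-0.1,0,0,0],
  [0,0,-0.2,0,0,0],
  [0,0,-0.3,0,0,0],
  [0,0,-0.6,0,0,0],
  [0,0,-0.8,0,0,0],
  [0,0,-0.8,0,0,0],
  [0,0,0,0,0,0],
  [0,0,0,0,0,0],
])

```text
time: 40.78
ee_pos: [0.4337, -0.2678, 0.1993]
eef_rot: [0.988, 0.156, -0.0, 0.0]
ft_force: [-1.3, -0.3, -0.9]
width: 0.0544
grip_force: 15.0
```

Run:
```python
from h import *
from bench import viewer
go(.672,.1125,.19,18)
c=viewer.camera("top");W=points(c)
for n,g in(("green pot",(.672,.1115)),("red pot",(.433,-.268))):
    P=band(W,g,.064,.076,.04);print(n,len(P),circ(P))
```

```text
at [ 0.4337 -0.2678  0.1993] yaw 18.0 axis z [-0. -0. -1.] | shift [ 8.6  -7.2   0.23] | turn z -0.0 (alt 22.5 ) j1,j7 [ 44. -47.] w 0.0544 grip 14.99993109377101 f [-1.3 -0.3 -0.9] t 40.775
green pot 116 (array([0.67199455, 0.11196316]), np.float64(0.02401999860961638))
red pot 0 (array([0., 0.]), np.float64(0.0))
```

Request:
carry_out([
  [0.54,-0.45,0,0,0,0],
  [0.54,-0.45,0,0,0,0],
  [0.54,-0.45,0,0,0,0],
  [0.54,-0.45,0,0,0,0],
  [0.54,-0.45,0,0,0,0],
  [0.54,-0.45,0,0,0,0],
  [0.54,-0.45,0,0,0,0],
  [0.54,-0.45,0,0,0,0],
  [0.54,-0.45,0,0,0,0],
  [0.54,-0.45,0,0,0,0],
  [0.54,-0.45,0,0,0,0],
  [0.54,-0.45,0,0,0,0],
  [0.53,-0.45,0,0,0,0],
  [0.53,-0.45,0,0,0,0],
  [0.53,-0.45,0,0,0,0],
  [0.53,-0.45,0,0,0,0],
  [0,0,0.2,0,0,0],
  [0,0,0,0,0,0],
  [0,0,0,0,0,0],
])

```text
time: 43.2
ee_pos: [0.6719, 0.1109, 0.1911]
eef_rot: [0.988, 0.156, -0.0, 0.0]
ft_force: [-0.1, 0.1, -0.1]
width: 0.0546
grip_force: 15.0
```

Run:
```python
from h import *
from bench import viewer,read_state
go(.672,.1125,.0874,18)
c=viewer.camera("wrist");W=points(c);t=np.array(read_state()["ee_pos"])
P=band(W,(.672,.112),.066,.073,.03);print("pot",len(P),fitr(P,.0241,(.672,.112)))
Q=band(W,t[:2],t[2]-.006,t[2]+.008,.032);print("lid",len(Q),Q[:,2].mean(),fitr(Q,.0251,t[:2]))
```

```text
at [0.6719 0.1109 0.1911] yaw 17.9 axis z [-0.    -0.001 -1.   ] | shift [ 0.02 -0.04  2.59] | turn z -0.01 (alt 22.49 ) j1,j7 [  8. -95.] w 0.0546 grip 14.999907668097876 f [-0.1  0.1 -0.1] t 43.2
pot 548 [0.67279512 0.11518093]
lid 2548 0.19105351750124897 [0.67215394 0.11190417]
```

Request:
carry_out([
  [0.02,-0.04,0.6,0,0,0],
  [0,0,0.6,0,0,0],
  [0,0,0.5,0,0,0],
  [0,0,0.3,0,0,0],
  [0,0,0.2,0,0,0],
  [0,0,0.1,0,0,0],
  [0,0,0.1,0,0,0],
  [0,0,0.08,0,0,0],
  [0,0,0.05,0,0,0],
  [0,0,0.04,0,0,0],
  [0,0,0,0,0,0],
  [0,0,0,0,0,0],
])

```text
time: 44.75
ee_pos: [0.6725, 0.1141, 0.0887]
eef_rot: [0.988, 0.156, 0.0, 0.0]
ft_force: [0.9, 0.0, -0.6]
width: 0.0542
grip_force: 15.0
```

Request:
carry_out([
  [0,0,0.03,0,0,0],
  [0,0,0.02,0,0,0],
  [0,0,0,0,0,0],
  [0,0,0,0,0,0],
])

```text
time: 45.25
ee_pos: [0.6726, 0.1141, 0.0874]
eef_rot: [0.988, 0.156, 0.0, 0.0]
ft_force: [-2.4, -0.2, 6.2]
width: 0.0546
grip_force: 15.0
```

Request:
carry_out([
  [0,0,0,0,0,0],
  [0,0,0,0,0,0],
  [0,0,0,0,0,0],
  [0,0,0,0,0,0],
  [0,0,0,0,0,0],
  [0,0,0,0,0,0],
  [0,0,-0.3,0,0,0],
  [0,0,-0.7,0,0,0],
  [0,0,-1,0,0,0],
  [0,0,-1,0,0,0],
  [0,0,-0.5,0,0,0],
  [0,0,0,0,0,0],
  [0,0,0,0,0,0],
], fingers=87)

```text
time: 46.88
ee_pos: [0.6718, 0.1138, 0.2247]
eef_rot: [0.988, 0.156, -0.001, 0.0]
ft_force: [-0.4, -0.2, 0.3]
width: 0.0874
grip_force: 0.0
```

Run:
```python
from h import *
from bench import viewer
c=viewer.camera("wrist");P=band(points(c),(.672,.113),.08,.096,.03);print("green on pot (wrist)",len(P),P[:,2].mean(),P[:,2].std(),circ(P))
c=viewer.camera("top");W=points(c)
P=band(W,(.433,-.268),.064,.076,.04);print("red pot",circ(P),P[:,2].mean())
P=band(W,(.451,-.032),.032,.044,.045);C,_=circ(P);print("red lid",len(P),C,P[:,2].mean())
hsv=cv2.cvtColor(c["pixels"],cv2.COLOR_RGB2HSV);h=hsv[...,0];rr=np.hypot(W[...,0]-C[0],W[...,1]-C[1])
m=(hsv[...,1]>100)&((h<8)|(h>172))&(rr>.031)&(rr<.046)&(abs(W[...,2]-.024)<.008)
t=W[m].mean(0);print(m.sum(),t,np.hypot(*(t[:2]-C)),np.degrees(np.arctan2(t[1]-C[1],t[0]-C[0])))
go(.4503,-.0325,.2,123)
```

```text
green on pot (wrist) 1056 0.08681357088290159 0.0018690431955566916 (array([0.67258622, 0.11518553]), np.float64(0.02502318313941805))
red pot (array([ 0.43355874, -0.2681736 ]), np.float64(0.024047414436588272)) 0.06995856676673344
red lid 138 [ 0.44994257 -0.03406447] 0.038044447987229134
19 [ 0.43138856 -0.00547146  0.02404422] 0.034085356561238254 122.97954516188157
at [0.6717 0.1138 0.2246] yaw 18.0 axis z [-0.003 -0.001 -1.   ] | shift [-6.39  1.77  0.63] | turn z 9.37 (alt -13.13 ) j1,j7 [  7. -95.] w 0.087 grip 0.0 f [ 0.2 -0.5 -0.1] t 46.975
```

Green is seated. Now to fetch the red lid from the tile.

Request:
carry_out([
  [-0.64,0.18,0,0,0,0],
  [-0.64,0.18,0,0,0,0],
  [-0.64,0.18,0,0,0,0],
  [-0.64,0.18,0,0,0,0],
  [-0.64,0.17,0,0,0,0],
  [-0.64,0.17,0,0,0,0],
  [-0.64,0.17,0,0,0,0],
  [-0.64,0.18,0,0,0,0],
  [-0.64,0.18,0,0,0,0],
  [-0.62,0.18,0,0,0,0],
])

```text
time: 48.22
ee_pos: [0.4503, -0.0326, 0.2256]
eef_rot: [0.988, 0.156, -0.001, -0.0]
ft_force: [0.5, 0.3, 0.6]
width: 0.087
grip_force: 0.0
```

Request:
carry_out([
  [0,0,0,0,0,-0.93],
  [0,0,0,0,0,-0.93],
  [0,0,0,0,0,-0.93],
  [0,0,0,0,0,-0.93],
  [0,0,0,0,0,-0.93],
  [0,0,0,0,0,-0.93],
  [0,0,0,0,0,-0.93],
  [0,0,0,0,0,-0.93],
  [0,0,0,0,0,-0.93],
  [0,0,0,0,0,-0.93],
  [0,0,0,0,0,-0.93],
  [0,0,0,0,0,-0.93],
  [0,0,0,0,0,-0.93],
  [0,0,0,0,0,-0.93],
  [0,0,0,0,0,0],
  [0,0,0,0,0,0],
])

```text
time: 50.22
ee_pos: [0.4513, -0.0321, 0.2261]
eef_rot: [0.485, 0.875, -0.0, -0.0]
ft_force: [-0.3, -0.1, -0.6]
width: 0.0872
grip_force: 0.0
```

Run:
```python
from h import *
from bench import viewer
go(.4503,-.032,.037,122)
c=viewer.camera("wrist");P=band(points(c),(.45,-.032),.032,.044,.04);print(len(P),P[:,2].mean(),circ(P))
```

```text
at [ 0.4513 -0.0321  0.2261] yaw 122.0 axis z [-0.001  0.    -1.   ] | shift [ 0.01 -0.02  4.73] | turn z -0.0 (alt 22.5 ) j1,j7 [27. 31.] w 0.0872 grip 0.0 f [-0.3 -0.1 -0.6] t 50.225
731 0.03713186540667542 (array([ 0.44890513, -0.03072367]), np.float64(0.025078091489071964))
```

Request:
carry_out([
  [0.01,-0.02,0.8,0,0,0],
  [0,0,0.8,0,0,0],
  [0,0,0.8,0,0,0],
  [0,0,0.8,0,0,0],
  [0,0,0.6,0,0,0],
  [0,0,0.4,0,0,0],
  [0,0,0.3,0,0,0],
  [0,0,0.2,0,0,0],
  [0,0,0,0,0,0],
  [0,0,0,0,0,0],
  [0,0,0,0,0,0],
])

```text
time: 51.65
ee_pos: [0.451, -0.0322, 0.039]
eef_rot: [0.484, 0.875, 0.0, 0.001]
ft_force: [-1.3, 0.2, 0.3]
width: 0.0873
grip_force: 0.0
```

Request:
carry_out([
  [0,0,0,0,0,0],
  [0,0,0,0,0,0],
  [0,0,0,0,0,0],
  [0,0,0,0,0,0],
  [0,0,0,0,0,0],
  [0,0,0,0,0,0],
], fingers=50, force=15)

```text
time: 52.4
ee_pos: [0.4506, -0.0322, 0.0385]
eef_rot: [0.484, 0.875, -0.0, 0.0]
ft_force: [-0.2, 0.4, 0.4]
width: 0.0541
grip_force: 15.0
```

Request:
carry_out([
  [0,0,-0.1,0,0,0],
  [0,0,-0.3,0,0,0],
  [0,0,-0.6,0,0,0],
  [0,0,-0.8,0,0,0],
  [0,0,-0.8,0,0,0],
  [0,0,-0.8,0,0,0],
  [0,0,-0.5,0,0,0],
  [0,0,0,0,0,0],
  [0,0,0,0,0,0],
])

```text
time: 53.52
ee_pos: [0.4502, -0.0321, 0.1941]
eef_rot: [0.484, 0.875, -0.0, -0.0]
ft_force: [0.0, 0.3, -1.1]
width: 0.0541
grip_force: 15.0
```

Run:
```python
from h import *
go(.4336,-.2672,.19,122)
```

```text
at [ 0.4502 -0.0321  0.1941] yaw 122.2 axis z [-0.001 -0.    -1.   ] | shift [-4.75 -3.48  0.1 ] | turn z 0.02 (alt -22.48 ) j1,j7 [27. 31.] w 0.0541 grip 14.999914323416306 f [ 0.   0.3 -1.1] t 53.525
```

Request:
carry_out([
  [-0.48,-0.35,0,0,0,0],
  [-0.48,-0.35,0,0,0,0],
  [-0.48,-0.35,0,0,0,0],
  [-0.48,-0.35,0,0,0,0],
  [-0.48,-0.35,0,0,0,0],
  [-0.47,-0.35,0,0,0,0],
  [-0.47,-0.35,0,0,0,0],
  [-0.47,-0.35,0,0,0,0],
  [-0.47,-0.34,0,0,0,0],
  [-0.47,-0.34,0,0,0,0],
  [0,0,0,0,0,0],
  [0,0,0,0,0,0],
  [0,0,0,0,0,0],
])

```text
time: 55.15
ee_pos: [0.434, -0.2661, 0.1943]
eef_rot: [0.483, 0.876, 0.0, -0.0]
ft_force: [0.0, 0.0, 0.7]
width: 0.0541
grip_force: 15.0
```

Run:
```python
from h import *
from bench import viewer,read_state
go(.4336,-.2672,.0885,122)
c=viewer.camera("wrist");W=points(c);t=np.array(read_state()["ee_pos"])
P=band(W,(.4335,-.267),.066,.073,.03);print("pot",len(P),fitr(P,.0241,(.4335,-.267)))
Q=band(W,t[:2],t[2]-.006,t[2]+.008,.032);print("lid",len(Q),Q[:,2].mean(),fitr(Q,.0251,t[:2]))
```

```text
at [ 0.434  -0.2661  0.1943] yaw 122.2 axis z [-0.  0. -1.] | shift [-0.02 -0.02  2.65] | turn z 0.03 (alt -22.47 ) j1,j7 [41. 57.] w 0.0541 grip 15.00000342130079 f [0.  0.  0.7] t 55.15
pot 497 [ 0.43248181 -0.26607611]
lid 2385 0.19333495853639884 [ 0.43260658 -0.26431737]
```

Both cameras agree on a shift of about −1 to −1.7 mm in y.

Request:
carry_out([
  [-0.03,-0.02,0.6,0,0,0],
  [0,0,0.6,0,0,0],
  [0,0,0.5,0,0,0],
  [0,0,0.3,0,0,0],
  [0,0,0.2,0,0,0],
  [0,0,0.1,0,0,0],
  [0,0,0.1,0,0,0],
  [0,0,0.1,0,0,0],
  [0,0,0.05,0,0,0],
  [0,0,0.05,0,0,0],
  [0,0,0,0,0,0],
  [0,0,0,0,0,0],
])

```text
time: 56.7
ee_pos: [0.4339, -0.2686, 0.0907]
eef_rot: [0.484, 0.875, -0.0, 0.0]
ft_force: [0.5, -0.6, 0.6]
width: 0.0543
grip_force: 15.0
```

Request:
carry_out([
  [0,0,0.04,0,0,0],
  [0,0,0.03,0,0,0],
  [0,0,0,0,0,0],
  [0,0,0,0,0,0],
])

```text
time: 57.2
ee_pos: [0.434, -0.2686, 0.0885]
eef_rot: [0.484, 0.875, -0.0, 0.0]
ft_force: [-2.5, 1.8, 7.8]
width: 0.0547
grip_force: 15.0
```

Request:
carry_out([
  [0,0,0,0,0,0],
  [0,0,0,0,0,0],
  [0,0,0,0,0,0],
  [0,0,0,0,0,0],
  [0,0,0,0,0,0],
  [0,0,0,0,0,0],
  [0,0,-0.3,0,0,0],
  [0,0,-0.7,0,0,0],
  [0,0,-1,0,0,0],
  [0,0,-1,0,0,0],
  [0,0,-1,0,0,0],
  [0,0,-0.5,0,0,0],
  [0.7,0,0,0,0,0],
  [0.7,0,0,0,0,0],
  [0.7,0,0,0,0,0],
  [0.7,0,0,0,0,0],
  [0,0,0,0,0,0],
  [0,0,0,0,0,0],
], fingers=87)

```text
time: 59.45
ee_pos: [0.3745, -0.1742, 0.2684]
eef_rot: [0.484, 0.875, -0.0, 0.001]
ft_force: [1.0, -1.1, 0.9]
width: 0.0871
grip_force: 0.0
```

Run:
```python
from h import *
from bench import viewer
c=viewer.camera("top");W=points(c)
for n,g in(("red",(.4335,-.2675)),("green",(.672,.113)),("blue",(.651,-.0995)),("yellow",(.463,.28))):
    P=band(W,g,.078,.1,.026);A=np.c_[P[:,:2]-P[:,:2].mean(0),np.ones(len(P))];
    Pr=P[np.hypot(*(P[:,:2]-g).T)>.021];A=np.c_[Pr[:,:2]-g,np.ones(len(Pr))]
    print(n,len(P),circ(P),np.linalg.lstsq(A,Pr[:,2],rcond=None)[0].round(4),Pr[:,2].min(),Pr[:,2].max())
P=band(W,(.508,-.443),.07,.09,.045);print("jar",circ(P))
c=viewer.camera("scene");cv2.imwrite("pics/s9.png",cv2.resize(c["pixels"][150:350,170:470,::-1],None,fx=2.6,fy=2.6))
```

```text
<stdin>:5: RuntimeWarning: Mean of empty slice.
  ret = um.true_divide(
Traceback (most recent call last):
ValueError: zero-size array to reduction operation minimum which has no identity
```

Request:
carry_out([
  [0.2,0.66,0,0,0,0],
  [0.2,0.66,0,0,0,0],
  [0.2,0.66,0,0,0,0],
  [0.2,0.66,0,0,0,0],
  [0.2,0.66,0,0,0,0],
  [0.2,0.66,0,0,0,0],
  [0.2,0.66,0,0,0,0],
  [0.2,0.66,0,0,0,0],
  [0,0,0,0,0,0],
  [0,0,0,0,0,0],
])

```text
time: 60.75
ee_pos: [0.5189, -0.0081, 0.2674]
eef_rot: [0.484, 0.875, -0.0, -0.0]
ft_force: [-0.9, 0.2, -0.4]
width: 0.0873
grip_force: 0.0
```

Run:
```python
from h import *
from bench import viewer
c=viewer.camera("top");W=points(c)
for n,g in(("red",(.4335,-.2675)),("green",(.672,.113)),("blue",(.651,-.0995)),("yellow",(.463,.28))):
    P=band(W,g,.078,.1,.028)
    Pr=P[np.hypot(*(P[:,:2]-g).T)>.021]
    if len(Pr)<9: print(n,"hidden");continue
    print(n,len(P),circ(P),"tilt,height",np.linalg.lstsq(np.c_[Pr[:,:2]-g,np.ones(len(Pr))],Pr[:,2],rcond=None)[0].round(4))
P=band(W,(.508,-.443),.07,.09,.045);print("jar",len(P),circ(P) if len(P) else 0)
c=viewer.camera("scene");cv2.imwrite("pics/s9.png",cv2.resize(c["pixels"][150:350,170:470,::-1],None,fx=2.6,fy=2.6))
```

```text
red 162 (array([ 0.43338178, -0.26858303]), np.float64(0.024591380821712798)) tilt,height [0.003  0.0121 0.0871]
green hidden
blue 163 (array([ 0.65058007, -0.09981332]), np.float64(0.02504955033308845)) tilt,height [-0.0028 -0.0077  0.0867]
yellow 172 (array([0.46275515, 0.27838587]), np.float64(0.024436621076026947)) tilt,height [ 0.0042 -0.032   0.0868]
jar 152 (array([ 0.5082681 , -0.44235444]), np.float64(0.02884667349853484))
```

View pics/s9.png

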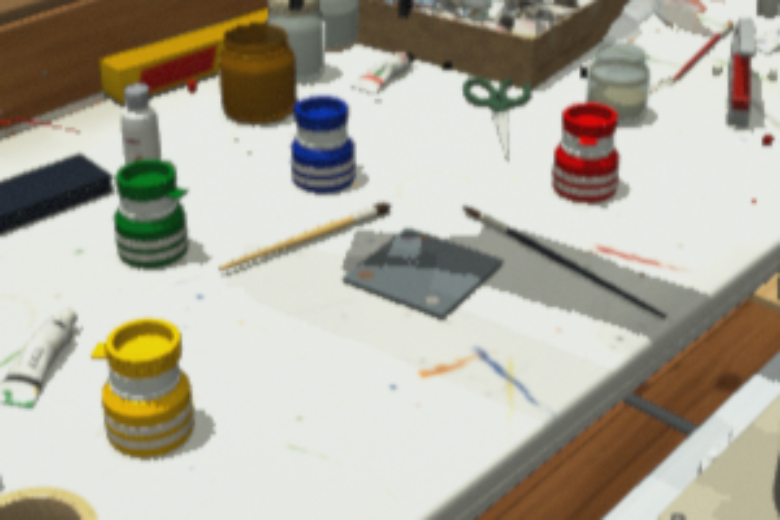

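All four lids look flat and seated: red (588,120), blue (320,112), green (146,178) and yellow (143,342). The tile is bare and the jar hasn't moved.

```bash
python3 -c "
from bench import r
print(r.close_job())"
```

```text
the job is handed in; nothing more can be done
None
```

All four pots are closed with the lid of their own colour, the pots and water jar are where they stood, and the job was handed in at about 61 s of the 120 s; the verdict was not shown.

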